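# Close the ultrasonic bath and press its green start button

## Task

Start the cleaning run: with the fingertips push the open lid of the blue ultrasonic bath gently down until it is fully shut, then press the green button lightly, well in, and draw back so that it springs out again. Do not press green while the lid is open, do not press the red, yellow or blue button, and do not lift or shift the button boxes or disturb anything else on the bench.

Things in the scene. Friction and masses are not known exactly. Their poses are not given: they have to be found in the camera images.
- bath: Fixed bench-top ultrasonic bath: blue open-topped case, 180 (its x) x 260 (its y) x 120 mm high, steel tank inside. Origin: centre of its underside; x points from its front (control panel, towards the robot) to its hinge side; z up.
- lid (a joint): Angle of the bath's steel lid about the hinge on the bath's far (+x) top edge: 0 = shut, lying flat on the rim; grows as it opens upward (0.6 to 1.0 rad at the start). The lid is a plate 180 x 260 x 8 mm; a stiff hinge (0.4 N m of friction) keeps it where it is left, and a few newtons near its free edge close it.
- lid_push (a point): Point on the lid's outer face, on its middle line, 35 mm in from the free edge (145 mm from the hinge axis); moves with the lid. A black strip 30 x 160 mm marks it.
- lid_hinge (a point): Middle of the lid's hinge axis, at the height of the bath's rim (120 mm above the table); the axis runs along the bath's y. The lid's underside passes through the axis, so its outer face is 8 mm from it.
- green_box: Loose grey button box with the green button, 60 x 60 x 44 mm, about 0.6 kg, standing on the bench. Origin: centre of its underside, z up.
- green (a joint): Travel of the green button in m: 0 = released, 0.008 = fully in. It counts as pressed at 0.004. It springs back; about 1 N to start and 6.5 N fully in.
- green_top (a point): Centre of the top face of the green button, a round cap of 24 mm diameter over a flat collar of its colour (38 mm across, 48 mm above the bench), 62 mm above the bench when released; it is pressed straight down.
- red_box: Loose grey button box with the red button, 60 x 60 x 44 mm, about 0.6 kg, standing on the bench. Origin: centre of its underside, z up.
- red (a joint): Travel of the red button in m: 0 = released, 0.008 = fully in. It springs back; about 1 N to start and 6.5 N fully in.
- red_top (a point): Centre of the top face of the red button, a round cap of 24 mm diameter over a flat collar of its colour (38 mm across, 48 mm above the bench), 62 mm above the bench when released; it is pressed straight down.
- yellow_box: Loose grey button box with the yellow button, 60 x 60 x 44 mm, about 0.6 kg, standing on the bench. Origin: centre of its underside, z up.
- yellow (a joint): Travel of the yellow button in m: 0 = released, 0.008 = fully in. It springs back; about 1 N to start and 6.5 N fully in.
- yellow_top (a point): Centre of the top face of the yellow button, a round cap of 24 mm diameter over a flat collar of its colour (38 mm across, 48 mm above the bench), 62 mm above the bench when released; it is pressed straight down.
- blue_box: Loose grey button box with the blue button, 60 x 60 x 44 mm, about 0.6 kg, standing on the bench. Origin: centre of its underside, z up.
- blue (a joint): Travel of the blue button in m: 0 = released, 0.008 = fully in. It springs back; about 1 N to start and 6.5 N fully in.
- blue_top (a point): Centre of the top face of the blue button, a round cap of 24 mm diameter over a flat collar of its colour (38 mm across, 48 mm above the bench), 62 mm above the bench when released; it is pressed straight down.
- wash_bottle: Loose white bottle with blue cap, 56 mm diameter, 120 mm high; origin: centre of underside. Bystander.
- post_a: Loose white plastic post, 18 mm diameter, on a 44 mm foot, 85 mm high; origin: centre of underside. Bystander.
- post_b: A second post like post_a. Bystander.
- seal_ring: Loose copper seal ring lying flat, 64 mm outside, 46 mm inside diameter, 8 mm high; origin: centre of underside. Bystander.
- flange: Loose steel flange, 70 mm foot diameter, 34 mm neck, 40 mm high; origin: centre of underside. Bystander.

How it is judged:
By the outcome, as a careful person would: the job done as asked, in the order asked, and still so for the second after the job is handed in, with the robot touching nothing.
It also fails if it takes over 51 s, if anything falls off the work surface, if the arm or the gripper's body presses on something with over 40 N, if the wrist force passes 120 N, or if a joint passes its speed limit or range.

## Robot

A 6-joint arm with a two-finger parallel gripper is mounted at the origin on the work surface. World frame = base frame: x ahead of the robot, y to its left, z up, the work surface at z = 0. Lengths are in m, angles in rad, forces in N, time in s.
With the tool pointing down it reaches from about 0.375 to 0.9 m from the base axis. Payload 3.1 kg.
Tool frame: the origin (TCP) lies between the finger pads; the fingertips stand 19 mm ahead of it and the grasp point (between the pads) is the TCP; z points along the fingers, y is the line along which they close (so a half turn about z gives the same grasp; the last joint's range is limited). The gripper opens to 87 mm and grips with 3 to 60 N. Pads are 19 mm wide; open, the fingers measure 117 mm over their backs; the gripper's body (75 mm by 190 mm) begins 51 mm behind the grasp point.
Start: joints at [1.151, 0.527, 1.433, -0, 1.181, -0.178], TCP at [0.15, 0.607, 0.242] pointing down, gripper open.
Joint ranges: [-3.08, 3.08], [-0.75, 2.2], [0.22, 2.44], [-1.43, 4.57], [0, 2.65], [-2.85, 2.85]. Speed limits (rad/s): [2.79, 2.79, 3.14, 3.14, 3.14, 3.14].

## Interface

Orientations are given as a unit quaternion [x, y, z, w].
In Python, from rig import robot, camera, camera_info, hand_in gives the robot as it stands.
- The arm moves only by the shell command python3 -m handwheel 'ROWS' [FORCE]. ROWS is a JSON object of lists of equal length, an entry for each row: "hand": the opening, from 0 (shut) to 1 (fully open); "translation": the shift along the world's x, y, z in mm, a list of three; "turn": the turn, a rotation vector about the world's x, y, z in rad, a list of three. In form: {"hand": [hand, ...], "translation": [[tx, ty, tz], ...], "turn": [[ax, ay, az], ...]}. A call has 1 to 12 rows; each row is the pose to reach, as a shift and turn from the pose commanded when the call began; what a row does not reach only later rows make up. A row lasts 1/12 s, in which the tool goes at most 41.7 mm and 7.16 degrees, less where a joint would pass 70% of its speed; a pose out of reach is approached as far as the arm can. A call with a gripper value outside its range is refused whole. The fingers move at their own pace and stop on an object; FORCE is the grip in N (left out, the last holds). Time passes only in rows, so rows that repeat a pose let the fingers close. It gives the time, the measured TCP pose, the force, the opening and the grip force at its end, in the units of the state.
- robot.get_obs(): the state, without advancing time (a new reading comes with each control period).
- camera(name): name is "scene" or "top" or "wrist"; returns (picture, depth): 420x560x3 uint8, red, green, blue; 420x560 float32, m along the optical axis (not along the pixel's ray), 0 where there is no reading.
- camera_info(name): a dict with "vertical_fov" (degrees; the focal length in pixels is half the picture's height over the tangent of half this angle, whatever the lens; pixels are square), "cx", "cy" (the principal point, pixels), "world_from_camera" (4x4, takes a point from camera to world coordinates). Camera axes: x right, y down, z forward; pixel columns grow to the right and rows downward; lengths in m; the calibration is good to about 2 mm. A picture is of the moment at which its call begins: read the wrist's pose just before it. camera_info takes no time and is no camera call; for the wrist camera it gives the pose at the moment of the call.
- hand_in(): hands the job in; it is judged then, once.
The state is a dict: "time": time; "q": joint angles; "joint_velocities": joint speeds; "joint_torque": joint torques, N m; "position": TCP position; "tool_rot": TCP orientation; "ft_force": force on the tool from outside, world axes, zero at the start; "moment": the same for the moment, N m; "grip_width": finger opening in m; "grip_force": force on a finger pad.
Only numpy, scipy, OpenCV 4.12 (cv2) and the standard library are available. Lean on these libraries where they do the work, as an engineer would, in place of code of your own. Each camera call takes 0.05 s, during which the arm holds its last target. There are 200 camera calls.

## Working session

There is one attempt and no reset: what is moved stays moved. The work goes in short steps, Python scripts to look and compute and a shell command to move; the robot and the scene stay as the last step left them, time stands still between calls to the robot, and variables do not carry over. Pictures are saved under pics/ and viewed, at most 10 in all, crops included, and the job is handed in when it is done.

```bash
mkdir -p pics; cat > h.py <<'E'
import numpy as np, cv2
from rig import robot, camera, camera_info, hand_in
def K(n):
    i=camera_info(n); return 210/np.tan(np.radians(i["vertical_fov"])/2), i["cx"], i["cy"], np.array(i["world_from_camera"])
def pt(n,u,v,d):
    f,cx,cy,T=K(n); return (T@[(u-cx)/f*d,(v-cy)/f*d,d,1])[:3]
def plane(n,u,v,z):
    f,cx,cy,T=K(n); r=T[:3,:3]@[(u-cx)/f,(v-cy)/f,1]; return T[:3,3]+r*(z-T[2,3])/r[2]
def cloud(n,d):
    f,cx,cy,T=K(n); v,u=np.mgrid[:420,:560]; p=np.stack([(u-cx)/f*d,(v-cy)/f*d,d],-1); return p@T[:3,:3].T+T[:3,3]
E
python3 - <<'E'
from h import *
ims=[]
for n in ("top","scene"):
    p,d=camera(n); np.savez(f"{n}.npz",p=p,d=d); cv2.imwrite(f"pics/{n}1.png",p[...,::-1]); print(n,np.round(K(n)[3],3).tolist(),K(n)[:3],(d==0).mean())
o=robot.get_obs(); print(o)
E
```

```text
top [[-0.015, -0.977, 0.214, 0.382], [-1.0, 0.014, -0.008, -0.029], [0.005, -0.214, -0.977, 0.935], [0.0, 0.0, 0.0, 1.0]] (np.float64(380.9678372946671), 282.1482488168298, 205.0964430835586) 0.003928571428571429
scene [[-0.49, 0.72, -0.492, 1.053], [0.871, 0.413, -0.265, 0.216], [0.013, -0.558, -0.83, 0.95], [0.0, 0.0, 0.0, 1.0]] (np.float64(402.2846746667565), 276.67957688726466, 208.4069903627054) 0.004226190476190476
{'time': 0.1, 'q': array([ 1.15046915e+00,  5.28375534e-01,  1.43379532e+00,  1.27225117e-06,
        1.18141937e+00, -1.78499224e-01]), 'joint_velocities': array([-1.30425415e-03, -1.92564222e-03, -3.62710673e-03, -6.23644600e-04,
       -5.62160049e-05,  7.64649291e-04]), 'joint_torque': array([-1.22859175e-03, -4.40987527e+01, -1.77149642e+01,  6.33844826e-02,
        5.33279590e-02, -3.45988974e-05]), 'position': array([0.14937897, 0.60622749, 0.2406613 ]), 'tool_rot': array([ 1.20619743e-01,  9.92698282e-01, -9.54176367e-04, -2.95163623e-04]), 'ft_force': array([ 0.22012776, -0.36995195, -0.18046054]), 'moment': array([-0.0032282 ,  0.02916124, -0.01243538]), 'grip_force': 0.0, 'grip_width': 0.08673844405587144}
```

View pics/top1.png

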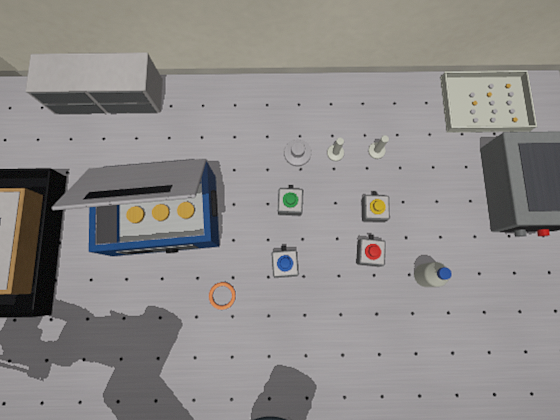

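View pics/scene1.png

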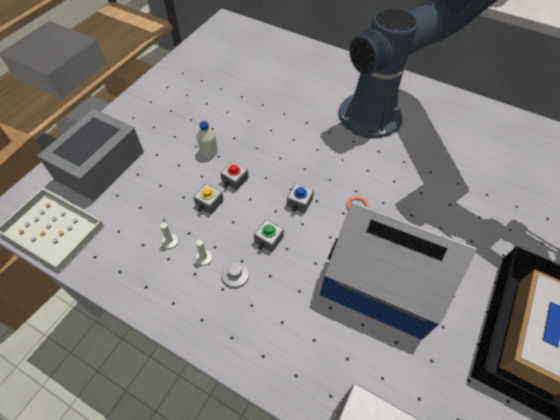

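The top view shows the bath at left with its lid open (strip at about (130,192)). Green is at (290,200), blue at (285,263), yellow at (377,207) and red at (372,252), with the flange at (297,152) and the posts behind green. The scene view agrees: the strip is at (405,240) and green at (268,234).

```bash
python3 - <<'E'
from h import *
for n,c in (("top",(290,200)),("scene",(268,234))):
    z=np.load(n+".npz"); p,d=z["p"],z["d"]; C=cloud(n,d); h=cv2.cvtColor(p,cv2.COLOR_RGB2HSV)
    # green cap
    m=((h[...,0]>50)&(h[...,0]<85)&(h[...,1]>110)); m[:, :c[0]-25]=0; m[:,c[0]+25:]=0; m[:c[1]-25]=0;m[c[1]+25:]=0
    P=C[m]; cap=P[P[:,2]>.055]; print(n,"green",m.sum(),"cap",cap.mean(0).round(4),len(cap),"col",P[P[:,2]<.054].mean(0).round(4), "bbox mid",((cap.max(0)+cap.min(0))/2).round(4))
    # lid
    s=(130,192) if n=="top" else (405,240)
    L=(p.max(2)<40)&(C[...,2]>.13); k,l,st,ce=cv2.connectedComponentsWithStats(L.astype(np.uint8)); i=l[s[1],s[0]] or 1+np.argmax(st[1:,4]); S=C[l==i]
    u,v=ce[i]; print("strip",st[i],ce[i].round(1),S.mean(0).round(4))
    cc=S.mean(0); U=np.linalg.svd(S-cc)[2]; print("axes",U.round(3).tolist())
    q,qs,qd=U; near=(np.abs((C-cc)@U[2])<.006)&(np.abs((C-cc)@U[0])<.14)&(np.abs((C-cc)@U[1])<.2)&(C[...,2]>.115)
    Q=C[near]; c2=Q.mean(0); V=np.linalg.svd(Q-c2,full_matrices=False)[2]; print("lid",len(Q),c2.round(4),V.round(4).tolist(),[np.percentile((Q-cc)@V[j],[0.5,99.5]).round(4).tolist() for j in (0,1)])
    # neighbours heights
E
```

```text
top green 170 cap [ 0.5876 -0.0556  0.063 ] 82 col [ 0.5881 -0.0535  0.0496] bbox mid [ 0.5882 -0.0558  0.0613]
strip [ 84 185  88  14 496] [128.1 191.6] [0.5647 0.2547 0.2384]
axes [[-0.135, -0.759, 0.637], [0.269, -0.647, -0.714], [-0.954, -0.076, -0.292]]
lid 935 [0.5676 0.2481 0.2304] [[-0.1099, 0.9886, 0.1027], [0.3273, 0.1336, -0.9354], [0.9385, 0.0692, 0.3383]] [[-0.1412, 0.125], [-0.0186, 0.1112]]
scene green 111 cap [ 0.5921 -0.0559  0.0606] 59 col [ 0.5946 -0.0522  0.0479] bbox mid [ 0.5908 -0.0568  0.0599]
strip [368 221  78  39 951] [406.4 239.8] [0.5654 0.2551 0.236 ]
axes [[0.228, -0.945, 0.235], [-0.508, -0.322, -0.799], [0.83, 0.063, -0.553]]
lid 779 [0.5639 0.2579 0.2342] [[-0.0755, 0.9971, 0.0003], [-0.6202, -0.0472, 0.783], [-0.7808, -0.0589, -0.622]] [[-0.1301, 0.1267], [-0.0071, 0.0058]]
```

```bash
python3 -m handwheel '{"hand":[0,0,0,0,0,0,0,0,0,0,0,0],"translation":[[0,0,40],[0,0,80],[30,-23,110],[450,-351,110],[450,-351,110],[450,-351,110],[450,-351,110],[450,-351,110],[450,-351,110],[450,-351,110],[450,-351,110],[450,-351,110]],"turn":[[0,0,0],[0,0,0],[0,0,0.1],[0,0,0.32],[0,0,0.32],[0,0,0.32],[0,0,0.32],[0,0,0.32],[0,0,0.32],[0,0,0.32],[0,0,0.32],[0,0,0.32]]}' 5
```

```text
time: 1.1
position: [0.4703, 0.356, 0.3499]
tool_rot: [-0.039, 0.999, -0.0, -0.0]
ft_force: [-0.1, 1.2, 0.9]
grip_width: 0.0149
grip_force: 0.0
```

```bash
python3 -m handwheel '{"hand":[0,0,0,0,0,0],"translation":[[120,-96,0],[120,-96,0],[120,-96,0],[120,-96,0],[120,-96,0],[120,-96,0]],"turn":[[0,0,0],[0,0,0],[0,0,0],[0,0,0],[0,0,0],[0,0,0]]}'; python3 - <<'E'
from h import *
o=robot.get_obs(); print(o["position"],o["ft_force"])
a,d=camera("wrist"); b,_=camera("scene"); cv2.imwrite("pics/2.png",np.vstack([cv2.resize(x,(400,300)) for x in (a,b)])[...,::-1])
E
```

```text
time: 1.6
position: [0.5901, 0.2601, 0.3491]
tool_rot: [-0.037, 0.999, -0.0, -0.001]
ft_force: [-0.1, -0.3, 0.0]
grip_width: 0.0004
grip_force: 0.0
[0.59008954 0.26007876 0.34907395] [-0.06553212 -0.28841559  0.01900289]
```

View pics/2.png

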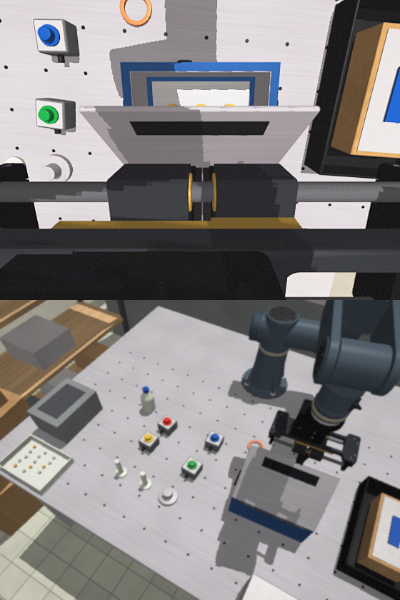

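The wrist view shows the shut fingers centred on the lid's middle line, over its outer face (strip at about (200,128)). The scene view agrees, and nothing is in the way.

```bash
python3 -m handwheel '{"hand":[0,0,0,0,0,0,0,0,0,0],"translation":[[-3,-1,-25],[-7,-2,-50],[-7,-2,-75],[-10,-2,-80],[-12,-2,-85],[-15,-2,-90],[-18,-2,-94],[-22,-2,-98],[-25,-2,-101],[-25,-2,-101]],"turn":[[0,0,0],[0,0,0],[0,0,0],[0,0,0],[0,0,0],[0,0,0],[0,0,0],[0,0,0],[0,0,0],[0,0,0]]}'
```

```text
time: 2.53
position: [0.5638, 0.2598, 0.2498]
tool_rot: [-0.039, 0.999, 0.0, 0.0]
ft_force: [0.3, -0.5, 1.3]
grip_width: 0.0007
grip_force: 0.4
```

```bash
python3 -m handwheel '{"hand":[0,0,0,0,0,0,0,0],"translation":[[-5,0,-5],[-10,0,-10],[-14,-1,-15],[-18,-1,-20],[-22,-1,-26],[-26,-2,-32],[-29,-2,-38],[-32,-2,-44]],"turn":[[0,0,0],[0,0,0],[0,0,0],[0,0,0],[0,0,0],[0,0,0],[0,0,0],[0,0,0]]}'
```

```text
time: 3.2
position: [0.5314, 0.2574, 0.2044]
tool_rot: [-0.039, 0.999, -0.0, -0.001]
ft_force: [-0.2, -0.0, 2.7]
grip_width: 0.0006
grip_force: 0.8
```

Light contact (2.7 N), and the lid is following.

```bash
python3 -m handwheel '{"hand":[0,0,0,0,0,0,0,0,0,0],"translation":[[-3,0,-6],[-5,0,-12],[-7,0,-18],[-9,0,-24],[-11,-1,-30],[-12,-1,-36],[-13,-1,-41],[-14,-1,-46],[-14,-1,-50],[-14,-1,-50]],"turn":[[0,0,0],[0,0,0],[0,0,0],[0,0,0],[0,0,0],[0,0,0],[0,0,0],[0,0,0],[0,0,0],[0,0,0]]}'; python3 - <<'E'
from h import *
b,_=camera("scene"); cv2.imwrite("pics/3.png",b[...,::-1])
E
```

```text
time: 4.03
position: [0.5177, 0.2564, 0.1542]
tool_rot: [-0.039, 0.999, -0.0, -0.001]
ft_force: [0.4, -0.2, 1.1]
grip_width: 0.0003
grip_force: 0.0
```

View pics/3.png

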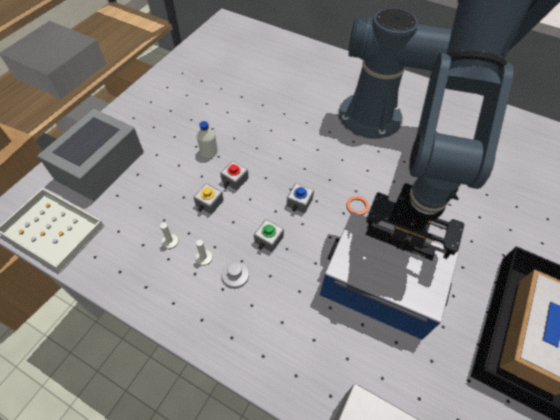

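The lid is nearly flat, with the fingertips on its front part near (415,235). I'll keep easing down until the rim stops it.

```bash
python3 -m handwheel '{"hand":[0,0,0,0],"translation":[[0,0,-2],[0,0,-4],[0,0,-6],[0,0,-6]],"turn":[[0,0,0],[0,0,0],[0,0,0],[0,0,0]]}'; python3 -m handwheel '{"hand":[0,0],"translation":[[0,0,-1],[0,0,-1]],"turn":[[0,0,0],[0,0,0]]}'
```

```text
time: 4.42
position: [0.5182, 0.2565, 0.149]
tool_rot: [-0.039, 0.999, -0.0, -0.0]
ft_force: [-0.5, 0.1, -1.1]
grip_width: 0.0007
grip_force: 0.0
time: 4.58
position: [0.5183, 0.2566, 0.1482]
tool_rot: [-0.039, 0.999, -0.0, 0.0]
ft_force: [0.5, 0.1, -0.8]
grip_width: 0.0004
grip_force: 0.0
```

```bash
for i in 1 2; do python3 -m handwheel '{"hand":[0,0],"translation":[[0,0,-1],[0,0,-1]],"turn":[[0,0,0],[0,0,0]]}' | grep -E "posi|ft"; done
```

```text
position: [0.5183, 0.2566, 0.1474]
ft_force: [-1.5, 0.3, 2.7]
position: [0.5184, 0.2566, 0.1474]
ft_force: [-2.7, -0.2, 7.0]
```

```bash
python3 -m handwheel '{"hand":[0,0,0],"translation":[[0,0,-1],[0,0,-2],[0,0,-2]],"turn":[[0,0,0],[0,0,0],[0,0,0]]}' | grep -E "posi|ft"; python3 -m handwheel '{"hand":[0,0,0,0,0,0,0],"translation":[[0,0,5],[0,0,12],[0,0,25],[0,0,60],[0,-35,60],[35,-70,60],[35,-70,60]],"turn":[[0,0,0],[0,0,0],[0,0,0],[0,0,0],[0,0,0],[0,0,0],[0,0,0]]}'
```

```text
position: [0.5184, 0.2566, 0.1472]
ft_force: [-5.2, -2.1, 17.9]
time: 5.75
position: [0.5573, 0.1831, 0.2054]
tool_rot: [-0.038, 0.999, -0.001, 0.003]
ft_force: [0.9, 0.0, -0.5]
grip_width: 0.0005
grip_force: 0.0
```

```bash
python3 -m handwheel '{"hand":[0,0,0,0,0,0,0,0,0],"translation":[[33,-40,0],[33,-80,0],[33,-120,0],[33,-160,0],[33,-200,0],[33,-239,0],[33,-239,-40],[33,-239,-60],[33,-239,-60]],"turn":[[0,0,0],[0,0,0],[0,0,0],[0,0,0],[0,0,0],[0,0,0],[0,0,0],[0,0,0],[0,0,0]]}'; python3 - <<'E'
from h import *
o=robot.get_obs(); print(o["position"])
f,cx,cy,T=K("wrist"); a,wd=camera("wrist"); b,d=camera("top"); s,sd=camera("scene")
C=cloud("top",d)
P=C[(C[...,1]>.17)&(C[...,1]<.34)&(C[...,0]>.49)&(C[...,0]<.64)&(C[...,2]>.08)]; A=np.c_[P[:,:2],np.ones(len(P))]
print("lid plane",np.linalg.lstsq(A,P[:,2],rcond=None)[0].round(3),P.mean(0).round(4),P[:,2].std())
for n,p,dd in (("wrist",a,wd),("scene",s,sd)):
    h=cv2.cvtColor(p,cv2.COLOR_RGB2HSV); m=((h[...,0]>50)&(h[...,0]<85)&(h[...,1]>110)).astype(np.uint8)
    k,l,st,ce=cv2.connectedComponentsWithStats(m); print(n,[(x.tolist(),c.round().tolist()) for x,c in zip(st[1:],ce[1:]) if x[4]>30])
cv2.imwrite("pics/4.png",np.vstack([cv2.resize(x,(400,300)) for x in (a,b)])[...,::-1])
E
```

```text
time: 6.5
position: [0.5832, -0.0529, 0.1399]
tool_rot: [-0.038, 0.999, 0.002, -0.004]
ft_force: [-1.1, 0.6, 0.3]
grip_width: 0.0007
grip_force: 0.0
[ 0.58316873 -0.05288912  0.13987902]
lid plane [-0.002  0.     0.131] [0.5788 0.2566 0.1296] 0.0014242297495985984
wrist [([256, 201, 46, 44, 1260], [279.0, 219.0])]
scene [([263, 225, 12, 12, 112], [268.0, 231.0])]
```

View pics/4.png

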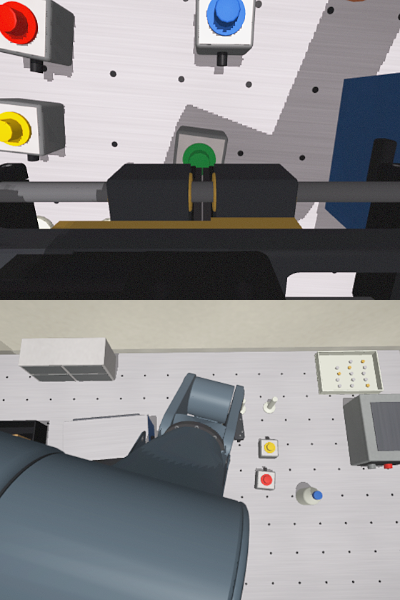

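Lid: flat within 0.002 and at rim height, so shut. In the wrist view the green cap sits at (200,155), centred laterally under the fingertips. A quick check of its y from that picture's column, then the final alignment.

```bash
python3 - <<'E'
from h import *
a,d=camera("wrist"); C=cloud("wrist",d); h=cv2.cvtColor(a,cv2.COLOR_RGB2HSV); m=(h[...,0]>50)&(h[...,0]<85)&(h[...,1]>110)
P=C[m]; o=robot.get_obs(); print(o["position"],len(P))
for lo,hi in ((.045,.055),(.057,.068)):
    Q=P[(P[:,2]>lo)&(P[:,2]<hi)]; print(len(Q),Q.min(0).round(4),Q.max(0).round(4))
Q=P[(P[:,2]>.058)]; A=np.c_[Q[:,:2],np.ones(len(Q))]
# front edge of cap (min x) at top height + 12 mm = centre
print("centre x from front edge",np.percentile(Q[:,0],1)+.012,"y mid",np.mean(np.percentile(Q[:,1],[1,99])))
E
```

```text
[ 0.58750106 -0.05211633  0.14554435] 1569
737 [ 0.5704 -0.0745  0.0455] [ 0.6042 -0.0373  0.055 ]
695 [ 0.5764 -0.0679  0.0571] [ 0.5997 -0.0449  0.0646]
centre x from front edge 0.5322905717201781 y mid -0.05383492013486643
```

```bash
python3 -m handwheel '{"hand":[0,0,0,0,0],"translation":[[1,-4,-20],[1,-4,-40],[1,-4,-55],[1,-4,-60],[1,-4,-60]],"turn":[[0,0,0],[0,0,0],[0,0,0],[0,0,0],[0,0,0]]}' | grep -E "posi|ft"; python3 -m handwheel '{"hand":[0,0,0,0],"translation":[[0,0,-2],[0,0,-4],[0,0,-6],[0,0,-6]],"turn":[[0,0,0],[0,0,0],[0,0,0],[0,0,0]]}'| grep -E "posi|ft"
```

```text
position: [0.5875, -0.0558, 0.0844]
ft_force: [-0.8, 0.6, 0.3]
position: [0.5885, -0.0565, 0.0792]
ft_force: [0.3, 0.9, 3.0]
```

```bash
python3 -m handwheel '{"hand":[0,0,0,0],"translation":[[0,0,-2],[0,0,-4],[0,0,-5],[0,0,-5]],"turn":[[0,0,0],[0,0,0],[0,0,0],[0,0,0]]}'| grep -E "posi|ft"
```

```text
position: [0.5885, -0.0565, 0.0739]
ft_force: [1.5, 0.5, 5.8]
```

Travel is about 7 mm at 5.8 N, so it is well in. Drawing back.

```bash
python3 -m handwheel '{"hand":[0,0,0,0,0,0,0,0,0,0,0,0],"translation":[[0,0,5],[0,0,10],[0,0,20],[0,0,45],[0,0,80],[0,0,120],[0,0,160],[-40,40,160],[-80,80,160],[-120,120,160],[-120,160,160],[-120,160,160]],"turn":[[0,0,0],[0,0,0],[0,0,0],[0,0,0],[0,0,0],[0,0,0],[0,0,0],[0,0,0],[0,0,0],[0,0,0],[0,0,0],[0,0,0]]}'; python3 - <<'E'
from h import *
b,d=camera("scene"); C=cloud("scene",d); h=cv2.cvtColor(b,cv2.COLOR_RGB2HSV)
m=(h[...,0]>50)&(h[...,0]<85)&(h[...,1]>110); m[:,:240]=0;m[:,300:]=0; P=C[m]; cap=P[P[:,2]>.055]; print(len(P),len(cap),cap.mean(0).round(4),P[P[:,2]<.054].mean(0).round(4))
cv2.imwrite("pics/5.png",b[...,::-1])
E
```

```text
time: 8.78
position: [0.4637, 0.1047, 0.2335]
tool_rot: [-0.038, 0.999, 0.0, -0.002]
ft_force: [1.2, -0.5, 0.3]
grip_width: 0.0004
grip_force: 0.0
109 55 [ 0.5919 -0.0561  0.0607] [ 0.5953 -0.0524  0.0483]
```

View pics/5.png

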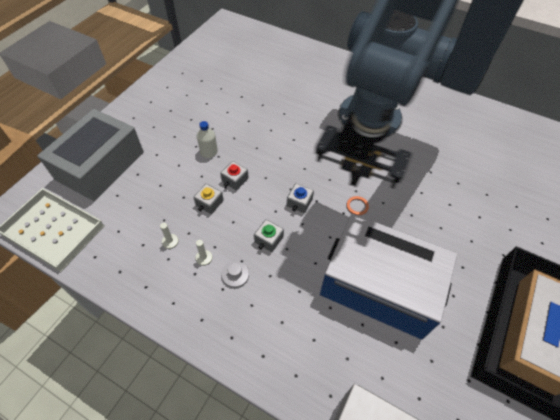

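The lid lies flat on the bath (strip at (400,243)). Green is back out at (268,232) at its starting height, and every other object is where it was. The arm is clear of everything.

```bash
python3 -c "from rig import hand_in; print(hand_in())"
```

```text
the job is handed in; nothing more can be done
None
```

The bath lid is fully shut, and after that the green button was pressed about 7 mm and sprang back out; nothing else was disturbed, and the job is handed in at about 9 s.

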